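# Release the snap tab and slide the terminal box open

### The arm

A 6-joint arm with a two-finger parallel gripper is mounted at the origin on a cart in front of the work surface, level with it; the furniture and walls round the work are solid. World frame = base frame: x ahead of the robot, y to its left, z up, the work surface at z = 0. Lengths are in mm, angles in rad, forces in N, time in s.
With the tool pointing down it reaches from about 275 to 750 mm from the base axis. Payload 10.2 kg.
Tool frame: the origin (TCP) lies at the very end of the fingers, on their centre line; the grasp point (between the pads) lies ctrl.grip_depth behind it (ctrl.grip_depth is the distance from the TCP to the grasp point, in mm); z points along the fingers, y is the direction in which the jaws open and shut (so a half turn about z gives the same grasp; the last joint's range is limited). The gripper opens to 85 mm and grips with 20 to 120 N. Pads are 22 mm wide; open, the fingers measure 114 mm over their backs; the gripper's body (76 mm by 85 mm) begins 54 mm behind the grasp point. The pads swing forward as they close: fully open they stand 13 mm farther back than shut.
Start: joints at [0.892, 0.313, 1.498, -0, 1.331, -0.223], TCP at [231.108, 471.402, 231.294] pointing down, gripper open.
Joint ranges: [-2.94, 2.94], [-0.97, 2.17], [0.19, 2.56], [-1.23, 4.37], [0.02, 3.11], [-2.88, 2.88]. Speed limits (rad/s): [2.39, 2.39, 3.01, 3.14, 3.14, 3.14].

### API

Orientations are given as a unit quaternion [w, x, y, z].
In Python, from rig import telemetry, eyes, ctrl, nets gives the robot as it stands. The module is installed in compiled form; this text tells all that it offers.
- The arm moves only by the tool drive_tool, never from a script. Its argument "series" is text: rows parted by semicolons, each of 7 numbers parted by spaces: the shift along the tool's x, y, z normalised to -1 to 1, where 1 is 0.12 m, then the turn, a rotation vector about the tool's x, y, z normalised to -1 to 1, where 1 is 0.5 rad, then the opening, from 0 (shut) to 1 (fully open). In form: tx ty tz wx wy wz hand; .... A call has 1 to 20 rows; each row is the pose to reach, as a shift and turn from the pose measured when the call began, along the tool's axes at that moment; what a row does not reach only later rows make up. A row lasts 1/10 s, in which the tool goes at most 50 mm and 8.59 degrees, less where a joint would pass 70% of its speed; a pose out of reach is approached as far as the arm can. A call with a number of a shift or a turn outside -1 to 1 is refused whole. A call with a gripper value outside its range is refused whole. The fingers move at their own pace and stop on an object; "newtons" is the grip in N (left out, the last holds). Time passes only in rows, so rows that repeat a pose let the fingers close. It gives the time, the measured TCP pose, the force and the opening at its end, in the units of the state.
- telemetry.sense(): the state, without advancing time (a new reading comes with each control period).
- eyes.capture(name): name is "side" or "top"; returns a dict with "frame" (420x560x3 uint8, red, green, blue), "fx", "fy", "cx", "cy" (pixels), "view" (4x4, takes a point from world to camera coordinates). Camera axes: x right, y up, looking along -z (the intrinsics and any distortion apply to the point x, -y, -z); pixel columns grow to the right and rows downward; lengths in mm; the calibration is good to about 2 mm. A picture is of the moment at which its call begins. There is no depth.
- ctrl.finish_job(): hands the job in, once; it reports no verdict.
Trained networks look in a picture, given as the dict that the camera call returned (one of the last four; its "shot" number tells which), for a name from the list of things; names that differ only in an ending like _2 or _b are one class to them, and where a whole thing is asked for, a point or a joint stands for the part that bears it (a point fixed in the world has none). Each returns a list of dicts, best first, with "confidence" (0 to 1); they miss things now and then, are a little off and sometimes report something else, mostly with a low value. They report only what shows in the picture. A call takes as long as a camera call. They do not tell look-alikes from the thing itself.
- nets.spot_in(name, picture): "rect" ([left, top, right, bottom] in pixels, round what is visible of it).
The state is a dict: "time_s": time; "joints": joint angles; "dq": joint speeds; "tau": joint torques, N m; "eef_pos": TCP position; "ee_rot": TCP orientation; "force": force on the tool from outside, world axes, zero at the start; "wrist_torque": the same for the moment, N m; "grip_width": opening from 0.0 (shut) to 1.0 (fully open).
Only numpy, scipy, OpenCV 4.12 (cv2) and the standard library are available. Lean on these libraries where they do the work, as an engineer would, in place of code of your own. Each camera call takes 0.05 s, during which the arm holds its last target. There are 200 camera calls.

### The job

Open the terminal box: with the fingertips press its black snap tab all the way in, then push the released cover along its guides, by the ledge on it, until the whole terminal opening is uncovered and the cover lies flat on the closed deck beyond it. Do not lift the cover at any time, and leave the things around the box where they are.

Things in the scene. Friction and masses are not known exactly. Their poses are not given: they have to be found in the camera images.
- terminal_box: Grey plastic terminal box fixed to the table: 228 mm long (own x -125 to +103 mm), 104 wide, 48 high over its side rails and end walls; two stub glands on the +x end (to x = +121). Origin on the table, mid-width; x points the way the cover slides off, z up. Flat ledges 40 mm high carry the cover, between guide rails 90 mm apart inside.
- opening (a point): Middle of the terminal opening (terminal strip with brass screws, covered at the start), at box x = -71 mm, 40 mm above the table; the opening spans box x = -118 to -25 mm, 68 mm wide. Axes as the box's.
- deck (a point): Middle of the closed deck where the cover shall end, at box x = +35 mm, 40 mm above the table; the deck spans box x = -25 to +95 mm, where an end stop 8 mm high stops the cover. Axes as the box's.
- cover: Loose aluminium cover, about 200 g, 100 mm along x, 86 wide, on two 3 mm runners; plate 3 to 7 mm above its origin (centre of the runners' underside). Starts over the opening, origin at box x = -65, z = 40 mm, axes as the box's, leading (+x) edge 3 mm from the tab. Pushed 90 mm along box x it just clears the opening; the end stop is met at 110 mm.
- cover_ledge (a point): Middle of the vertical pushing face of the thumb ledge across the middle of the cover: 86 mm wide, rising 15 mm above the plate (plate top 47, ledge top 62 mm above the table). The face looks to the box's -x; behind it the ledge slopes down. The point lies on the face, 9 mm above the plate, 16 above the cover's origin. Axes as the cover's.
- tab (a joint): How far the snap tab is pressed in (m): 0 out, 9 mm proud of the deck, blocking the cover; 0.0085 fully in, 0.5 mm proud of the deck. The cover's plate passes over it from about 0.006. Takes about 3 N straight down and stays where it is left (no return spring).
- tab_top (a point): Centre of the top face of the snap tab: a black ribbed pad, 34 mm along the box's x, 30 wide, on the deck at box x = +5 mm, y = 0, just beyond the cover's leading edge. Axes as the box's. Moves down with the tab.
- brush: Bystander, loose on the table beside the box, to be left alone: dust brush, 31 x 184 x 12 mm, wooden handle. Origin: centre of its underside.
- round_mount: Bystander, loose on the table beside the box, to be left alone: dark round specimen mount, 38 mm across, 20 mm high. Origin: centre of its underside.
- level: Bystander, loose on the table beside the box, to be left alone: round bullseye level, 48 mm across, 15 mm high. Origin: centre of its underside.
- small_jaw: Bystander, loose on the table beside the box, to be left alone: small steel jaw block with holes, 34 x 56 x 20 mm. Origin: centre of its underside.
- box_of_balls: Bystander, loose on the table beside the box, to be left alone: small closed plastic box, 42 x 62 x 21 mm. Origin: centre of its underside.
- vee_anvil: Bystander, loose on the table beside the box, to be left alone: round steel anvil with a vee notch in its top, 40 mm across, 26 mm high. Origin: centre of its underside.
Not all that is in view belongs to the job. Of the things that look like the cover, the middle-sized one is meant.

How it is judged (in metres and radians):
On the way, in this order (a step that is already met when the one before it is completed fails the run):
1. the snap tab is pressed in by the fingers while the cover is still in its seat (value of joint tab above 0.007 m and contact force between the fingers and tab above 0.3 N and x of cover in the frame of terminal_box below -0.05 m), for 0.05 s.
2. the cover has been pushed off its seat and the terminal opening is uncovered (x of cover in the frame of terminal_box above 0.024 m), for 0.1 s.
At the end, for the whole second after the job is handed in: Tab in (at least 7 of 8.5 mm); cover at rest, flat (0.05 rad, 3 mm) between the rails (6 mm sideways), clear of the opening: its origin 24 to 50 mm beyond the box's origin along the box's x (the end stop holds it at about 45) (value of joint tab above 0.007 m and x of cover in the frame of terminal_box between 0.024 and 0.05 m and y of cover in the frame of terminal_box between -0.006 and 0.006 m and z of cover in the frame of terminal_box between 0.037 and 0.043 m and angle between cover's own z axis and vertical below 0.05 rad and linear speed of cover below 0.01 m/s); the robot touches nothing.
It fails at once if the cover is lifted (10 mm or more off its ledges) or tipped (z of cover in the frame of terminal_box above 0.05 m or angle between cover's own z axis and vertical above 0.25 rad).
It fails at once if a bystander is moved by more than 20 mm (distance of any of brush, round_mount, level, small_jaw, box_of_balls, vee_anvil from where it was at the start of the episode above 0.02 m).
It also fails if it takes over 38 s, if anything falls off the work surface, if the arm or the gripper's body presses on something with over 40 N, if the wrist force passes 120 N, or if a joint passes its speed limit or range.

## Working session

There is one attempt and no reset: what is moved stays moved. The work goes in short steps, Python scripts to look and compute and a tool call to move; the robot and the scene stay as the last step left them, time stands still between calls to the robot, and variables do not carry over. Pictures are saved under pics/ and viewed, about 8 in all and at most 12, crops included, and the job is handed in when it is done.

Besides the shell and the picture viewer there is one more tool, called after "Call:" by a JSON object that holds its "op" and its "data". drive_tool: Moves the arm, as the interface text tells. Scaled input: -1 to 1 covers 0.12 m each way for a shift and 0.5 rad each way for a turn. Its arguments: {"type":"object","properties":{"series":{"type":"string"},"newtons":{"type":"number"}},"required":["series"]}

```bash
mkdir -p pics; python3 - <<'E'
from rig import telemetry, eyes, ctrl, nets
import cv2, json, numpy as np
s=telemetry.sense(); print(s['eef_pos'],s['ee_rot'],s['time_s'],ctrl.grip_depth)
for n in ('side','top'):
    p=eyes.capture(n); cv2.imwrite(f'pics/{n}0.png',p['frame'][:,:,::-1])
    print(n,p['fx'],p['fy'],p['cx'],p['cy'],np.round(p['view'],4).tolist(),[k for k in p])
    for o in ('terminal_box','cover','tab','cover_ledge','brush'):
        print(o,[(np.round(d['rect']).tolist(),round(d['confidence'],2)) for d in nets.spot_in(o,p)][:4])
E
```

```text
[230.92872207 471.17981091 230.7251079 ] [-3.00772230e-04  2.25941642e-01  9.74140611e-01 -5.95551423e-04] 0.0 18.700000000000003
side 391.5914516179832 391.5914516179832 281.59435916495505 209.36537921574123 [[0.9938, -0.1096, -0.0178, -573.3386], [0.0605, 0.3992, 0.9149, -191.3936], [-0.0932, -0.9103, 0.4034, -664.1418], [0.0, 0.0, 0.0, 1.0]] ['frame', 'fx', 'fy', 'cx', 'cy', 'view', 'shot']
terminal_box [([204.0, 204.0, 314.0, 271.0], 0.79), ([244.0, 257.0, 277.0, 279.0], 0.39)]
cover [([215.0, 219.0, 269.0, 249.0], 0.73), ([328.0, 204.0, 378.0, 231.0], 0.73), ([272.0, 195.0, 301.0, 210.0], 0.64), ([256.0, 219.0, 282.0, 228.0], 0.57)]
tab [([258.0, 220.0, 276.0, 226.0], 0.59)]
cover_ledge [([327.0, 206.0, 378.0, 229.0], 0.82), ([214.0, 217.0, 270.0, 249.0], 0.7), ([270.0, 199.0, 300.0, 208.0], 0.63)]
brush [([278.0, 256.0, 302.0, 274.0], 0.21)]
top 392.73544120016277 392.73544120016277 277.89468139656543 205.60535162970433 [[-0.1199, -0.9928, -0.0064, 277.8415], [0.9673, -0.1182, 0.2242, -575.3835], [-0.2234, 0.0207, 0.9745, -800.3804], [0.0, 0.0, 0.0, 1.0]] ['frame', 'fx', 'fy', 'cx', 'cy', 'view', 'shot']
terminal_box [([229.0, 178.0, 336.0, 289.0], 0.89)]
cover [([270.0, 220.0, 328.0, 277.0], 0.95), ([171.0, 199.0, 207.0, 226.0], 0.79), ([202.0, 118.0, 258.0, 164.0], 0.59)]
tab [([267.0, 220.0, 288.0, 236.0], 0.54)]
cover_ledge [([272.0, 220.0, 330.0, 277.0], 0.8), ([204.0, 117.0, 260.0, 165.0], 0.78), ([174.0, 195.0, 206.0, 230.0], 0.64)]
brush [([213.0, 228.0, 273.0, 293.0], 0.6)]
```

```bash
python3 - <<'E'
import cv2
a=cv2.imread('pics/top0.png')[100:310,140:400]; cv2.imwrite('pics/topc.png',cv2.resize(a,(780,630),interpolation=cv2.INTER_CUBIC)[:600])
a=cv2.imread('pics/side0.png')[150:300,170:390]; cv2.imwrite('pics/sidec.png',cv2.resize(a,(792,540),interpolation=cv2.INTER_CUBIC))
E
```

```text
(no output)
```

View pics/topc.png

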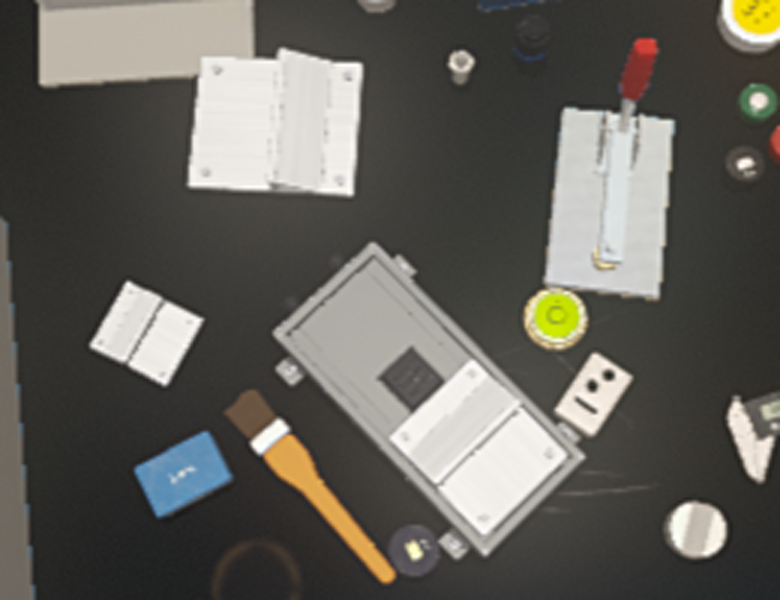

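View pics/sidec.png

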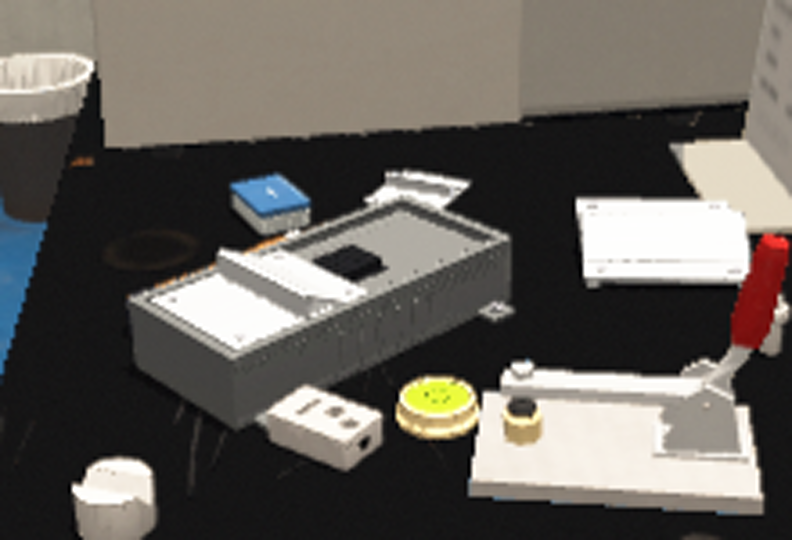

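The top crop shows the box with its corners at (375,243), (275,332), (583,458) and (487,553), and the black tab at (411,379). The cover in the box is the middle-sized one of three look-alikes. The side crop agrees, with rim corners at (131,300), (240,357), (510,238) and (400,200).

```bash
cat > h.py <<'E'
import numpy as np
from scipy.spatial.transform import Rotation as R
def proj(p,P):
    c=P@p['view'][:3,:3].T+p['view'][:3,3]
    return np.c_[p['cx']+p['fx']*c[:,0]/-c[:,2], p['cy']-p['fy']*c[:,1]/-c[:,2]]
def b2w(q,L):
    L=np.atleast_2d(np.array(L,float)); c,s=np.cos(q[2]),np.sin(q[2])
    return np.c_[q[0]+c*L[:,0]-s*L[:,1], q[1]+s*L[:,0]+c*L[:,1], L[:,2]]
E
python3 - <<'E'
from h import *
from rig import eyes,telemetry
from scipy.optimize import least_squares
t=eyes.capture('top'); s=eyes.capture('side')
for p in(t,s): p['view']=np.array(p['view'])
L=[[103,-52,48],[103,52,48],[-125,-52,48],[-125,52,48]]
ct=np.array([[375,243],[275,332],[583,458],[487,553],[411,379]])/3+[140,100]
cs=np.array([[510,238],[400,200],[240,357],[131,300]])/3.6+[170,150]
Lt=L+[[5,0,49]]
f=lambda q:np.r_[(proj(t,b2w(q,Lt))-ct).ravel(),(proj(s,b2w(q,L))-cs).ravel()]
r=least_squares(f,[450,150,.8]); print(r.x,np.round(r.fun,1))
f1=lambda q:(proj(t,b2w(q,Lt))-ct).ravel()
f2=lambda q:(proj(s,b2w(q,L))-cs).ravel()
print(least_squares(f1,r.x).x,least_squares(f2,r.x).x)
q=r.x
print('tab',b2w(q,[5,0,49]),'ledge',b2w(q,[-65,0,56]))
S=telemetry.sense(); Rt=R.from_quat(np.roll(S['ee_rot'],-1)).as_matrix(); print(Rt.round(3),S['eef_pos'])
E
```

```text
[560.69349141 209.37338533   0.65101884] [-1.1 -1.7 -1.2 -0.4  1.4 -2.  -0.2  0.   0.4 -1.3  0.  -0.5  0.  -1.9
 -2.9  1.1 -1.9 -0. ]
[558.42542325 209.33084334   0.63940038] [563.30625197 209.35788671   0.67030856]
tab [[564.67082541 212.40337118  49.        ]] ledge [[508.98814944 169.98356923  56.        ]]
[[-0.898  0.44  -0.   ]
 [ 0.44   0.898 -0.   ]
 [ 0.    -0.    -1.   ]] [231.09462496 471.38660838 231.30770531]
```

```bash
cat >> h.py <<'E'
Q=[559.7,209.6,0.645]
def goto(bx,by,z,yaw=None):
    from rig import telemetry
    S=telemetry.sense(); M=R.from_quat(np.roll(S['ee_rot'],-1)); e=np.array(S['eef_pos'])
    Y=Q[2]+np.pi if yaw is None else yaw
    T=R.from_matrix(np.c_[[np.cos(Y),np.sin(Y),0],[np.sin(Y),-np.cos(Y),0],[0,0,-1]])
    d=M.inv().apply(b2w(Q,[bx,by,z])[0]-e)/120; w=(M.inv()*T).as_rotvec()/.5
    c,s=np.cos(Q[2]),np.sin(Q[2]); v=e[:2]-Q[:2]
    print('d',d.round(3),'w',w.round(3),'tcp in box',np.round([c*v[0]+s*v[1],c*v[1]-s*v[0],e[2]],1),'F',np.round(S['force'],1),'t',S['time_s'])
E
python3 -c "
from h import *; goto(8,0,110)"
```

```text
d [-3.449 -0.694  1.011] w [-0.    -0.    -2.202] tcp in box [-105.2  406.8  231.3] F [0.3 0.  0.4] t 0.7
```

Call:
{"op": "drive_tool", "data": {"series": "-0.3 -0.06 0.1 0 0 0 0;-0.7 -0.14 0.2 0 0 0 0;-1 -0.2 0.3 0 0 0 0;-1 -0.2 0.3 0 0 0 0", "newtons": 60}}

```text
time_s: 1.1
eef_pos: [330.6, 394.4, 193.8]
ee_rot: [-0.001, 0.228, 0.974, -0.001]
force: [-0.2, 0.8, 0.5]
grip_width: 0.331
```

Call:
{"op": "drive_tool", "data": {"series": "-0.4 -0.08 0.1 0 0 0 0;-0.8 -0.16 0.1 0 0 0 0;-1 -0.2 0.1 0 0 0 0;-1 -0.2 0.1 0 0 0 0"}}

```text
time_s: 1.5
eef_pos: [429.5, 318.1, 181.8]
ee_rot: [-0.0, 0.23, 0.973, -0.001]
force: [-0.2, 0.7, 0.3]
grip_width: -0.001
```

Call:
{"op": "drive_tool", "data": {"series": "-0.4 -0.08 0 0 0 -0.3 0;-0.8 -0.16 0 0 0 -0.6 0;-1 -0.2 0 0 0 -0.9 0;-1 -0.2 0 0 0 -1 0;-1 -0.2 0 0 0 -1 0"}}

```text
time_s: 2.0
eef_pos: [525.8, 243.6, 181.9]
ee_rot: [-0.001, -0.018, 1.0, -0.001]
force: [-0.5, 0.0, -0.6]
grip_width: 0.001
```

```bash
python3 -c "
from h import *; goto(8,0,110)"
```

```text
d [-0.327 -0.255  0.599] w [-0.003 -0.004 -1.217] tcp in box [ -6.6  47.6 181.9] F [-0.5  0.  -0.6] t 2.0
```

Call:
{"op": "drive_tool", "data": {"series": "-0.2 -0.1 0.1 0 0 -0.25 0;-0.33 -0.25 0.3 0 0 -0.5 0;-0.33 -0.25 0.5 0 0 -0.75 0;-0.33 -0.25 0.6 0 0 -1 0;-0.33 -0.25 0.6 0 0 -1 0"}}

```text
time_s: 2.5
eef_pos: [564.8, 216.1, 108.4]
ee_rot: [-0.003, -0.265, 0.964, -0.0]
force: [0.2, 0.3, 0.2]
grip_width: 0.003
```

Call:
{"op": "drive_tool", "data": {"series": "0 0 0 0 0 -0.22 0;0 0 0.2 0 0 -0.22 0;0 0 0.25 0 0 -0.22 0;0 0 0.25 0 0 -0.22 0"}}

```text
time_s: 2.9
eef_pos: [564.1, 216.6, 78.4]
ee_rot: [-0.003, -0.317, 0.948, -0.0]
force: [-0.2, -0.1, 0.2]
grip_width: 0.0
```

```bash
python3 - <<'E'
from h import *; goto(8,0,55)
from rig import eyes
import cv2
a=eyes.capture('top')['frame'][160:310,220:360,::-1]; b=eyes.capture('side')['frame'][130:280,190:330,::-1]
cv2.imwrite('pics/ab1.png',cv2.resize(np.hstack([a,b]),None,fx=2.85,fy=2.85,interpolation=cv2.INTER_CUBIC))
E
```

```text
d [-0.004 -0.025  0.195] w [ 0.003 -0.012  0.001] tcp in box [ 7.7  3.  78.4] F [-0.2 -0.1  0.2] t 2.9
```

View pics/ab1.png

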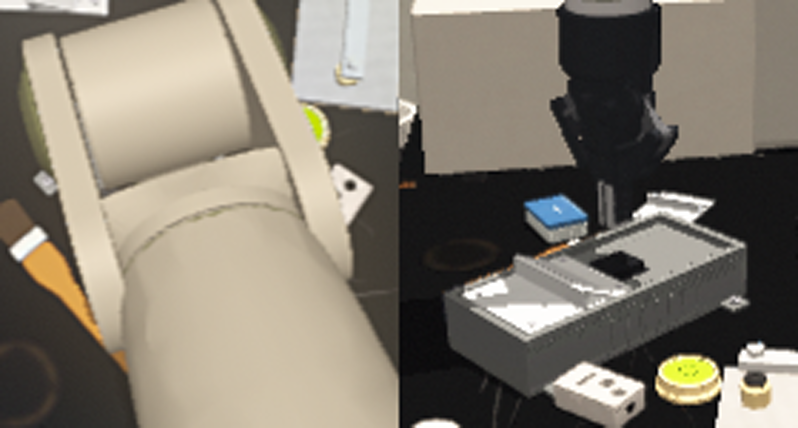

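The side view shows the shut fingertips at about (607,225), slightly left of the tab at (620,262). The arm hides the box in the top view. I'll compare these with the projections.

```bash
python3 - <<'E'
from h import *
from rig import eyes,telemetry
s=eyes.capture('side'); s['view']=np.array(s['view'])
e=np.array(telemetry.sense()['eef_pos'])
f=lambda P:((proj(s,np.atleast_2d(P))-[190,130])*2.85).round(1).tolist()
print('tcp',f(e),'below',f([e[0],e[1],49.]),'tab',f(b2w(Q,[5,0,49])),f(b2w(Q,[[-12,-15,49],[-12,15,49],[22,15,49],[22,-15,49]])))
E
```

```text
tcp [[214.3, 223.7]] below [[215.6, 258.7]] tab [[214.3, 260.8]] [[210.5, 273.3], [185.8, 261.6], [217.9, 248.8], [242.7, 259.9]]
```

```bash
python3 - <<'E'
from rig import eyes
import cv2
b=eyes.capture('side')['frame'][190:260,230:310,::-1]
cv2.imwrite('pics/s2.png',cv2.resize(b,(640,560),interpolation=cv2.INTER_CUBIC))
E
```

```text
(no output)
```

View pics/s2.png

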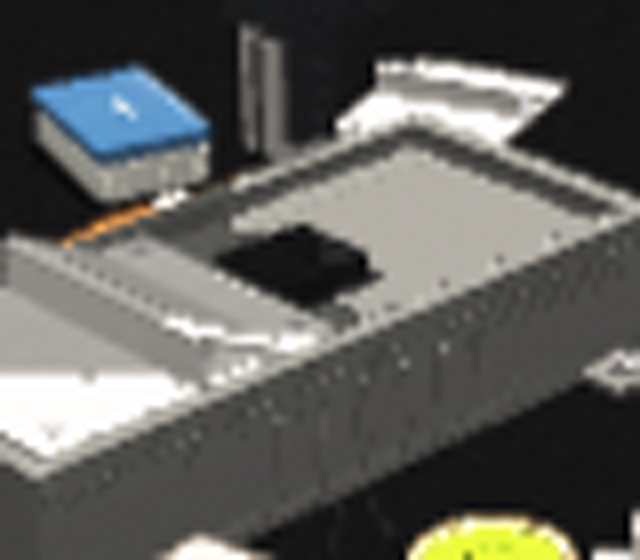

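```bash
python3 - <<'E'
from rig import eyes
import cv2, numpy as np
b=eyes.capture('side')['frame'][160:240,220:320,::-1]
b=(255*(b/255.)**.4).astype('uint8')
cv2.imwrite('pics/s3.png',cv2.resize(b,(700,560),interpolation=cv2.INTER_CUBIC))
E
```

```text
(no output)
```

View pics/s3.png

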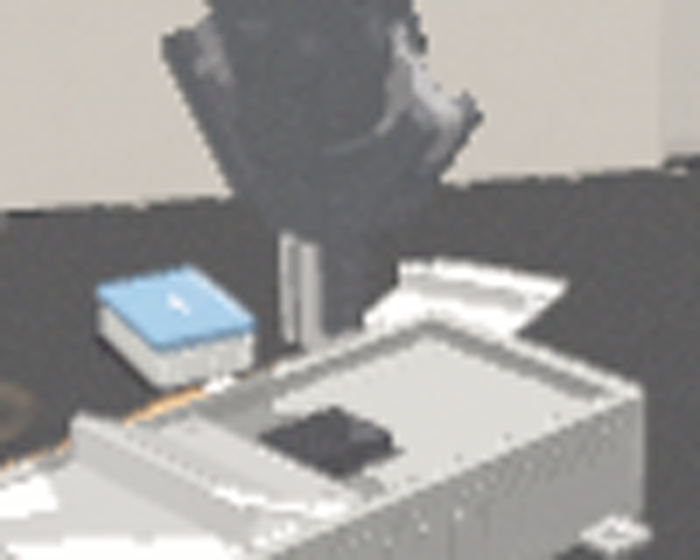

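The brightened view shows the fingers centred near (322,345) and the tab at (328,438), about 1 px from prediction. That is close enough to press.

Call:
{"op": "drive_tool", "data": {"series": "0 -0.025 0.1 0 0 0 0;0 -0.025 0.2 0 0 0 0;0 -0.025 0.25 0 0 0 0;0 -0.025 0.27 0 0 0 0;0 -0.025 0.29 0 0 0 0;0 -0.025 0.305 0 0 0 0;0 -0.025 0.31 0 0 0 0;0 -0.025 0.31 0 0 0 0"}}

```text
time_s: 3.95
eef_pos: [566.9, 213.8, 42.2]
ee_rot: [-0.002, -0.318, 0.948, -0.0]
force: [-0.3, 0.8, 0.3]
grip_width: 0.003
```

Call:
{"op": "drive_tool", "data": {"series": "0 0 0.008 0 0 0 0;0 0 0.012 0 0 0 0;0 0 0.016 0 0 0 0;0 0 0.02 0 0 0 0;0 0 0.02 0 0 0 0"}}

```text
time_s: 4.45
eef_pos: [567.0, 213.9, 40.5]
ee_rot: [-0.001, -0.318, 0.948, -0.0]
force: [-3.5, -1.9, 7.7]
grip_width: 0.003
```

Call:
{"op": "drive_tool", "data": {"series": "0 0 0.005 0 0 0 0;0 0 0.008 0 0 0 0;0 0 0.008 0 0 0 0"}}

```text
time_s: 4.75
eef_pos: [567.0, 213.8, 40.5]
ee_rot: [-0.001, -0.318, 0.948, -0.001]
force: [-5.3, -1.9, 10.1]
grip_width: 0.002
```

The tab stopped at z = 40.5, so it is fully in. Next I raise the tool and move behind the ledge.

Call:
{"op": "drive_tool", "data": {"series": "0 0 -0.2 0 0 0 0;0 0 -0.35 0 0 0 0;0.3 0 -0.35 0 0 0 0;0.6 0 -0.35 0 0 0 0;0.8 0 -0.35 0 0 0 0;0.8 0 -0.35 0 0 0 0"}}

```text
time_s: 5.35
eef_pos: [488.8, 155.0, 82.7]
ee_rot: [-0.002, -0.317, 0.948, -0.0]
force: [-0.8, 0.5, 0.1]
grip_width: 0.001
```

```bash
python3 - <<'E'
from h import *; goto(-86,0,52)
from rig import eyes
import cv2
b=eyes.capture('side')['frame'][170:270,200:320,::-1]
b=(255*(b/255.)**.5).astype('uint8')
cv2.imwrite('pics/s4.png',cv2.resize(b,(720,600),interpolation=cv2.INTER_CUBIC))
E
```

```text
d [-0.03   0.008  0.256] w [ 0.001 -0.007  0.002] tcp in box [-89.4  -1.   82.7] F [-0.8  0.5  0.1] t 5.35
```

View pics/s4.png

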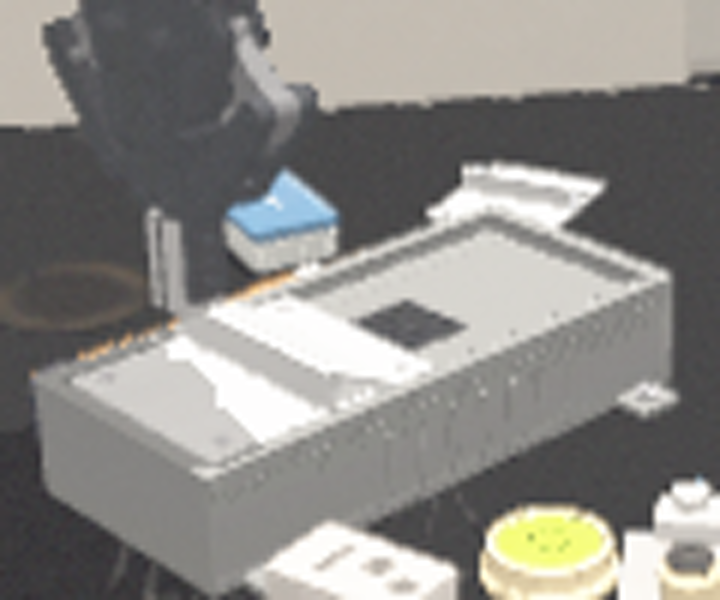

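The tab is flush and the cover is still in its seat. Now I descend behind the ledge and start the push.

Call:
{"op": "drive_tool", "data": {"series": "0 0.008 0.12 0 0 0 0;0 0.008 0.22 0 0 0 0;0 0.008 0.255 0 0 0 0;0 0.008 0.255 0 0 0 0"}}

```text
time_s: 5.8
eef_pos: [489.6, 156.6, 51.6]
ee_rot: [-0.002, -0.318, 0.948, -0.0]
force: [0.1, 0.0, -0.0]
grip_width: 0.0
```

Call:
{"op": "drive_tool", "data": {"series": "-0.05 0 0 0 0 0 0;-0.1 0 0 0 0 0 0;-0.13 0 0 0 0 0 0;-0.16 0 0 0 0 0 0;-0.19 0 0 0 0 0 0;-0.22 0 0 0 0 0 0;-0.25 0 0 0 0 0 0;-0.28 0 0 0 0 0 0"}}

```text
time_s: 6.6
eef_pos: [516.7, 177.0, 51.6]
ee_rot: [-0.002, -0.317, 0.948, -0.0]
force: [-2.5, -2.6, 3.4]
grip_width: 0.004
```

Call:
{"op": "drive_tool", "data": {"series": "-0.05 0 0 0 0 0 0;-0.1 0 0 0 0 0 0;-0.15 0 0 0 0 0 0;-0.2 0 0 0 0 0 0;-0.25 0 0 0 0 0 0;-0.3 0 0 0 0 0 0;-0.35 0 0 0 0 0 0;-0.4 0 0 0 0 0 0;-0.45 0 0 0 0 0 0;-0.49 0 0 0 0 0 0;-0.53 0 0 0 0 0 0;-0.56 0 0 0 0 0 0;-0.59 0 0 0 0 0 0;-0.62 0 0 0 0 0 0;-0.64 0 0 0 0 0 0;-0.65 0 0 0 0 0 0;-0.65 0 0 0 0 0 0"}}

```text
time_s: 8.3
eef_pos: [579.1, 224.1, 51.3]
ee_rot: [-0.001, -0.317, 0.948, -0.0]
force: [0.0, -1.1, 1.5]
grip_width: 0.001
```

```bash
python3 - <<'E'
from h import *; goto(27,0,52)
from rig import eyes
import cv2
b=eyes.capture('side')['frame'][170:270,200:320,::-1]
b=(255*(b/255.)**.5).astype('uint8')
cv2.imwrite('pics/s5.png',cv2.resize(b,(720,600),interpolation=cv2.INTER_CUBIC))
E
```

```text
d [-0.023  0.001 -0.006] w [ 0.    -0.005  0.002] tcp in box [24.2 -0.1 51.3] F [ 0.  -1.1  1.5] t 8.3
```

View pics/s5.png

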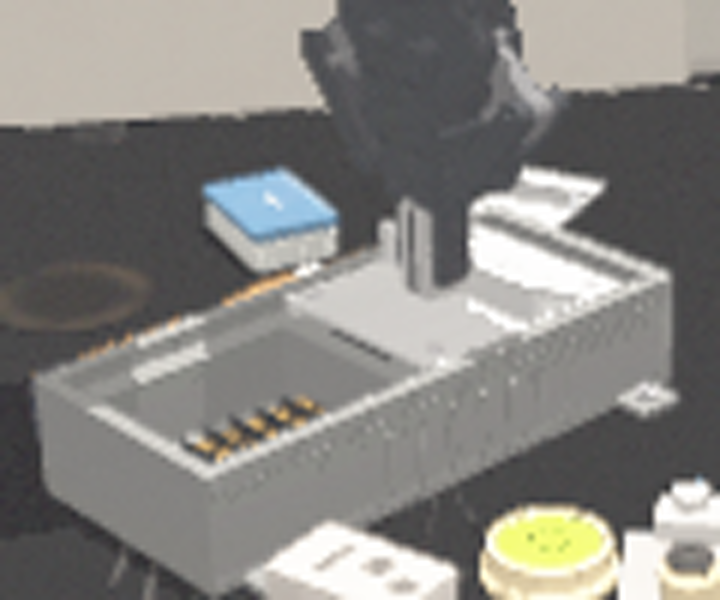

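The opening and brass screws are uncovered, and the cover lies flat at about x = 35. I'll nudge it a few mm more and back off.

Call:
{"op": "drive_tool", "data": {"series": "-0.02 0 0 0 0 0 0;-0.035 0 0 0 0 0 0;-0.035 0 0 0 0 0 0;0.1 0 0 0 0 0 0;0.1 0 -0.2 0 0 0 0;0.1 0 -0.6 0 0 0 0;0.1 0 -1 0 0 0 0;0.1 0 -1 0 0 0 0"}}

```text
time_s: 9.15
eef_pos: [572.7, 217.8, 178.3]
ee_rot: [0.005, -0.318, 0.948, -0.001]
force: [0.4, 0.6, 0.0]
grip_width: -0.001
```

Call:
{"op": "drive_tool", "data": {"series": "0.4 0 -0.3 0 0 0 0;0.8 0 -0.5 0 0 0 0;1 0 -0.5 0 0 0 0;1 0 -0.5 0 0 0 0"}}

```text
time_s: 9.55
eef_pos: [474.5, 144.2, 238.5]
ee_rot: [0.007, -0.317, 0.948, -0.001]
force: [1.1, -0.3, -0.3]
grip_width: -0.0
```

Call:
{"op": "drive_tool", "data": {"series": "0.4 0 0 0 0 0 0;0.8 0 0 0 0 0 0;1 0 0 0 0 0 0;1 0 0 0 0 0 0"}}

```text
time_s: 9.95
eef_pos: [377.7, 71.4, 237.0]
ee_rot: [0.007, -0.316, 0.949, -0.002]
force: [0.8, -0.0, -0.8]
grip_width: -0.002
```

```bash
python3 - <<'E'
from h import *; goto(27,0,52)
from rig import eyes
import cv2
a=eyes.capture('top')['frame'][160:300,200:360,::-1]; b=eyes.capture('side')['frame'][170:310,190:350,::-1]
cv2.imwrite('pics/ab6.png',cv2.resize(np.hstack([a,b]),None,fx=2.5,fy=2.5,interpolation=cv2.INTER_CUBIC))
E
```

```text
d [-2.111  0.024  1.567] w [-0.015  0.024 -0.004] tcp in box [-228.5   -1.1  237. ] F [ 0.8 -0.  -0.8] t 9.95
```

View pics/ab6.png

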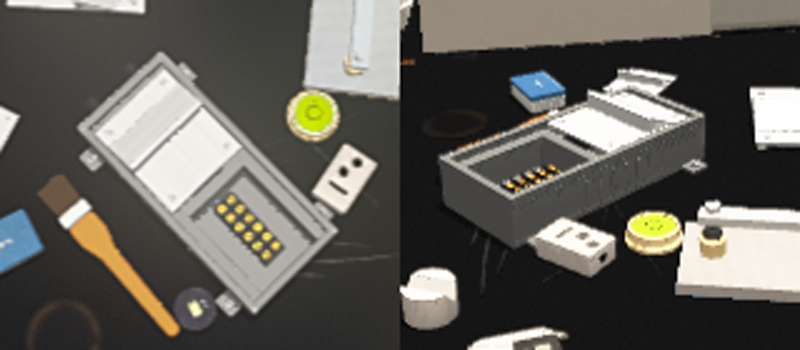

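The cover lies flat against the far end, the opening is fully clear, and the bystanders have not moved.

```bash
python3 -c "
from rig import ctrl; print(ctrl.finish_job())"
```

```text
the job is handed in; nothing more can be done
None
```

The terminal box is open and the job is handed in, at about 10 s of the 38 s allowed; finishing reports no verdict.

- **Tab:** I pressed it with shut fingertips until it stopped at z = 40.5 mm (about 10 N), which is fully in. The pictures then showed it flush while the cover was still in its seat.
- **Cover:** I pushed it by the ledge with about 4–5 N, and it stayed flat. I estimate its origin ended about 38 mm beyond the box's origin. That comes from the tool position, so it is good to roughly 5 mm.
- **Last pictures:** Both cameras show the whole opening uncovered, the cover flat between the rails, the bystanders in place as far as the views show, and the arm clear with about 1 N on the wrist.
- **Disagreement:** The two cameras differed by about 5 mm on where the box stands. I used a blend of the two, and the fingers met the tab where expected.

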